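# Restock a spice jar through the one-way gate of its rack

### The arm

A 6-joint arm with a two-finger parallel gripper is mounted at the origin on a cart in front of the work surface, level with it; the furniture and walls round the work are solid. World frame = base frame: x ahead of the robot, y to its left, z up, the work surface at z = 0. Lengths are in m, angles in rad, forces in N, time in s.
With the tool pointing down it reaches from about 0.35 to 0.85 m from the base axis. Payload 8.1 kg.
Tool frame: the origin (TCP) lies at the very end of the fingers, on their centre line; the grasp point (between the pads) lies 19 mm behind it; z points along the fingers, y is the line along which they close (so a half turn about z gives the same grasp; the last joint's range is limited). The gripper opens to 85 mm and grips with 20 to 120 N. Pads are 22 mm wide; open, the fingers measure 114 mm over their backs; the gripper's body (76 mm by 85 mm) begins 54 mm behind the grasp point. The pads swing forward as they close: fully open they stand 13 mm farther back than shut.
Start: joints at [1.073, 0.13, 1.488, -0, 1.523, -0.085], TCP at [0.241, 0.55, 0.231] pointing down, gripper open.
Joint ranges: [-2.96, 2.96], [-0.89, 2.26], [0.02, 2.5], [-1.34, 4.48], [0, 2.73], [-2.66, 2.66]. Speed limits (rad/s): [2.39, 2.39, 2.79, 3.14, 3.14, 3.14].

### API

Orientations are given as a unit quaternion [w, x, y, z].
In Python, from workcell import get_state, snapshot, calibration, sign_off gives the robot as it stands.
- The arm moves only by the tool step_arm, never from a script. Its argument "targets" is a list of rows, each an object of numbers: "claw": the gripper command: -1 is fully open, 1 is shut, values between are in proportion; "dx", "dy", "dz": the shift along the tool's x, y, z as a fraction of full scale; "ax", "ay", "az": the turn, a rotation vector about the tool's x, y, z as a fraction of full scale. In form: [{"claw": .., "dx": .., "dy": .., "dz": .., "ax": .., "ay": .., "az": ..}, ...]. A call has 1 to 20 rows; each row shifts and turns the commanded pose from where the row before left it, along the tool's axes as they then stand; what a row does not reach is not made up. Full scale, the value 1, is 750 mm for a shift and 90 degrees for a turn. A row lasts 1/10 s, in which the tool goes at most 50 mm and 8.59 degrees, less where a joint would pass 70% of its speed; a pose out of reach is approached as far as the arm can. A call with a number of a shift or a turn outside -1 to 1 is refused whole. A call with a gripper value outside its range is refused whole. The fingers move at their own pace and stop on an object; the grip force is fixed at half the most. Time passes only in rows, so rows that do not move let the fingers close. It gives the time, the measured TCP pose, the force, the opening and the grip force at its end, in the units of the state.
- get_state(): the state, without advancing time (a new reading comes with each control period).
- snapshot(name): name is "side" or "top" or "wrist"; returns the picture (420x560x3 uint8, red, green, blue); there is no depth.
- calibration(name): a dict with "fx", "fy", "cx", "cy" (pixels), "T" (4x4, takes a point from camera to world coordinates). Camera axes: x right, y down, z forward; pixel columns grow to the right and rows downward; lengths in m; the calibration is good to about 2 mm. A picture is of the moment at which its call begins: read the wrist's pose just before it. calibration takes no time and is no camera call; for the wrist camera it gives the pose at the moment of the call.
- sign_off(): hands the job in; it is judged then, once.
The state is a dict: "time": time; "joint_pos": joint angles; "joint_vel": joint speeds; "effort": joint torques, N m; "position": TCP position; "ee_rot": TCP orientation; "force": force on the tool from outside, world axes, zero at the start; "torque": the same for the moment, N m; "width": finger opening in m; "gripper_force": force on a finger pad.
Only numpy, scipy, OpenCV 4.12 (cv2) and the standard library are available. Lean on these libraries where they do the work, as an engineer would, in place of code of your own. Each camera call takes 0.05 s, during which the arm holds its last target. There are 200 camera calls.

### The job

Put the yellow-capped spice jar upright into the open mouth of the spice rack, then slide it along the rack floor through the orange sprung gate (do not lift it over the gate) until it presses firmly, but not hard, against the rubber tip of the back stop. Leave it standing behind the gate with the gate sprung shut again, and do not disturb the other things.

Things in the scene. Friction and masses are not known exactly. Their poses are not given: they have to be found in the camera images.
- yellow_jar: round glass spice jar with a yellow cap, 45 mm across, 100 mm tall, about 0.11 kg; straight sides up to the cap (cap 44 mm across, upper 20 mm). Origin at the centre of its underside, z up. Stands loose on the worktop among the others, in any of three places.
- rack: fixed spice rack, a straight lane open at the top: wooden plate 255 x 92 mm with white side walls up to 32 mm above the worktop. Origin on the worktop under the shut gate, on the lane's middle line; +x is the way jars go in (mouth to back stop), z up. Jars stand on its floor, 5 mm above the worktop; a jar pressed down on it while sliding drags and tips.
- mouth (a point): middle of the rack's mouth, on the floor, 45 mm before the gate. The mouth runs from rack x = -85 mm (open end) to the gate at x = 0; its walls' inner faces are at rack y = +-27 mm.
- gate (a joint): orange one-way leaf across the lane at rack x = 0, from 8 to 42 mm above the worktop, 4 mm thick. Upright hinge at rack y = +31 mm; 0 rad = shut, grows as the free end swings in (to rack +x), at most 1.62; it cannot swing outward. A light spring (1 to 4 N at the jar) shuts it. Its end sweeps 60 mm about the hinge: a jar is clear once its centre is 80 mm past the gate.
- pocket (a point): point on the rack floor, middle line, 90 mm past the gate, in the wider pocket where the jar ends up; the pocket's inner faces are at rack y = +37.5 and -31.5 mm
- back_stop: fixed wooden post 14 mm thick, 50 mm wide, 80 mm tall at the lane's far end; origin on the worktop 156 mm past the gate. It carries a sprung black rubber tip facing the gate: about 2.5 N per mm. A jar is properly seated when pressed on it with 6 N or more for a moment; over 18 N damages it. On release it pushes the jar back the few mm it was pressed in.
- post_top (a point): middle of the post's top. Below it, 62 mm above the worktop, the hand-set screw carries the rubber tip (20 mm across). How far the screw is turned in is not measured and differs each time: the tip's face is 112 to 137 mm past the gate (19 to 44 mm before the post's centre), so it has to be felt.
- green_jar: bystander: spice jar with a black cap and green label, 45 mm across, 105 mm tall; origin at the centre of its underside
- shaker: bystander: grey and clear salt shaker, 44 mm across, 90 mm tall; origin at the centre of its underside
- bowl: bystander: red bowl, 95 mm across, 48 mm tall; origin at the centre of its underside
- candle: bystander: tea light, 38 mm across, 15 mm tall; origin at the centre of its underside
Not all that is in view belongs to the job. What is shaped like the yellow_jar but blue, red or turquoise is not meant.

How it is judged:
On the way, in this order (a step that is already met when the one before it is completed fails the run):
1. the yellow jar is down in the rack's mouth, in front of the shut gate (x of yellow_jar in the frame of rack between -0.095 and -0.02 m and y of yellow_jar in the frame of rack between -0.012 and 0.012 m and z of yellow_jar in the frame of rack below 0.015 m and value of joint gate below 0.12 rad), for 0.1 s.
2. the jar, low in the lane, pushes through the gate and holds it open (x of yellow_jar in the frame of rack between 0 and 0.065 m and z of yellow_jar in the frame of rack below 0.015 m and value of joint gate above 0.7 rad), for 0.02 s.
3. the jar is pressed on the back stop with 6 N or more (x of yellow_jar in the frame of rack above 0.078 m and z of yellow_jar in the frame of rack below 0.015 m and contact force between yellow_jar and back_stop above 6 N), for 0.15 s.
At the end, for the whole second after the job is handed in: The yellow jar stands upright (within 0.1 rad) and still on the rack floor behind the gate, its centre 78 to 122 mm past the gate and between 20 mm right and 25 mm left of the lane's middle line; the gate is shut again (below 0.08 rad) (x of yellow_jar in the frame of rack between 0.078 and 0.122 m and y of yellow_jar in the frame of rack between -0.02 and 0.025 m and z of yellow_jar in the frame of rack between 0 and 0.012 m and angle between yellow_jar's own z axis and vertical below 0.1 rad and value of joint gate below 0.08 rad and linear speed of yellow_jar below 0.02 m/s); the robot touches nothing.
It fails at once if the jar is pressed on the back stop with more than 18 N (contact force between yellow_jar and back_stop above 18 N).
It fails at once if the jar is lifted more than 25 mm above the worktop while over the gate or the pocket (x of yellow_jar in the frame of rack between -0.012 and 0.15 m and y of yellow_jar in the frame of rack between -0.045 and 0.045 m and z of yellow_jar in the frame of rack above 0.025 m).
It fails at once if the black-capped jar, the salt shaker, the red bowl or the tea light is moved more than 20 mm (distance of any of green_jar, shaker, bowl, candle from where it was at the start of the episode above 0.02 m).
It also fails if it takes over 70 s, if anything falls off the work surface, if the arm or the gripper's body presses on something with over 40 N, if the wrist force passes 120 N, or if a joint passes its speed limit or range.

## Working session

There is one attempt and no reset: what is moved stays moved. The work goes in short steps, Python scripts to look and compute and a tool call to move; the robot and the scene stay as the last step left them, time stands still between calls to the robot, and variables do not carry over. Pictures are saved under pics/ and viewed, at most 10 in all, crops included, and the job is handed in when it is done.

Besides the shell and the picture viewer there is one more tool, called as a command line: name --argument value ..., lists and objects as JSON in quotes. step_arm: Moves the arm, as the interface text tells. Its arguments: {"type":"object","properties":{"targets":{"type":"array","items":{"type":"object","properties":{"claw":{"type":"number"},"dx":{"type":"number"},"dy":{"type":"number"},"dz":{"type":"number"},"ax":{"type":"number"},"ay":{"type":"number"},"az":{"type":"number"}}}}},"required":["targets"]}

```bash
mkdir -p pics; python3 - <<'E'
from workcell import *
import cv2,numpy as np
s=get_state();print({k:np.round(v,4).tolist() for k,v in s.items()})
for n in("top","side"):
    cv2.imwrite(f"pics/{n}0.png",snapshot(n)[:,:,::-1]);c=calibration(n);print(n,c["fx"],c["cx"],c["cy"],np.round(c["T"],4).tolist())
E
```

```text
{'time': 0.0, 'joint_pos': [1.0726, 0.1312, 1.4893, -0.0, 1.523, -0.0854], 'joint_vel': [0.0011, -0.0008, 0.0016, 0.0, -0.0001, 0.0001], 'effort': [0.0002, -56.9397, -50.0554, -0.0004, 0.015, -0.0], 'position': [0.2404, 0.5491, 0.2302], 'ee_rot': [-0.0003, 0.205, 0.9788, -0.0009], 'force': [-0.5396, -0.1167, 0.7028], 'torque': [0.0281, 0.0133, -0.0099], 'gripper_force': 0.0, 'width': 0.0856}
top 526.0505912792898 274.933369156311 223.51130793017853 [[-0.3329, -0.9086, 0.2523, 0.0263], [-0.9429, 0.319, -0.0953, 0.0805], [0.0061, -0.2696, -0.9629, 1.6139], [0.0, 0.0, 0.0, 1.0]]
side 545.130247348304 285.8182751448295 216.69049493065324 [[-0.9873, -0.0664, 0.1446, 0.2101], [-0.1589, 0.3608, -0.919, 1.3864], [0.0088, -0.9303, -0.3667, 0.66], [0.0, 0.0, 0.0, 1.0]]
```

View pics/top0.png

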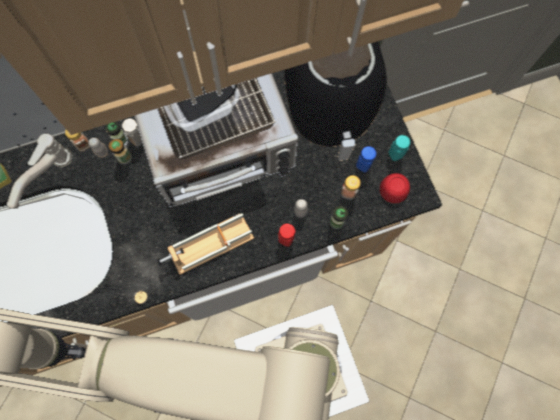

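View pics/side0.png

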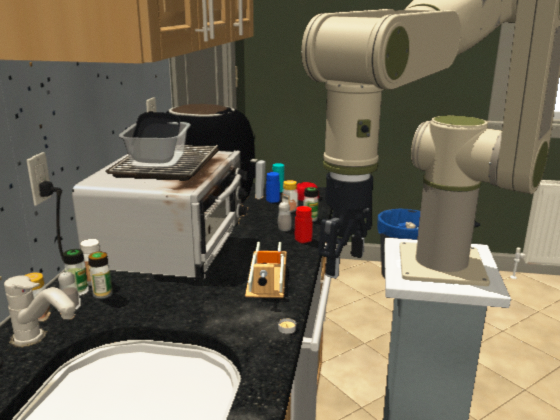

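```bash
cat > h.py <<'E'
import numpy as np,cv2
from workcell import *
def ray(c,u,v,z):
    T=np.array(c["T"]);d=T[:3,:3]@[(u-c["cx"])/c["fx"],(v-c["cy"])/c["fy"],1];o=T[:3,3]
    return np.round((o+d*(z-o[2])/d[2])[:2],4)
def proj(c,p):
    q=np.linalg.inv(c["T"])@np.append(p,1);return np.array([c["fx"]*q[0]/q[2]+c["cx"],c["fy"]*q[1]/q[2]+c["cy"]])
E
python3 - <<'E'
from h import *
i=cv2.imread("pics/top0.png")
a=cv2.resize(i[130:250,260:420],(800,600),interpolation=2);cv2.imwrite("pics/c1.png",a)
a=cv2.resize(i[205:280,155:265],(800,545),interpolation=2);cv2.imwrite("pics/c2.png",a)
c=calibration("top")
print(ray(c,352,182,.1))
E
```

```text
[ 0.4692 -0.3357]
```

View pics/c1.png

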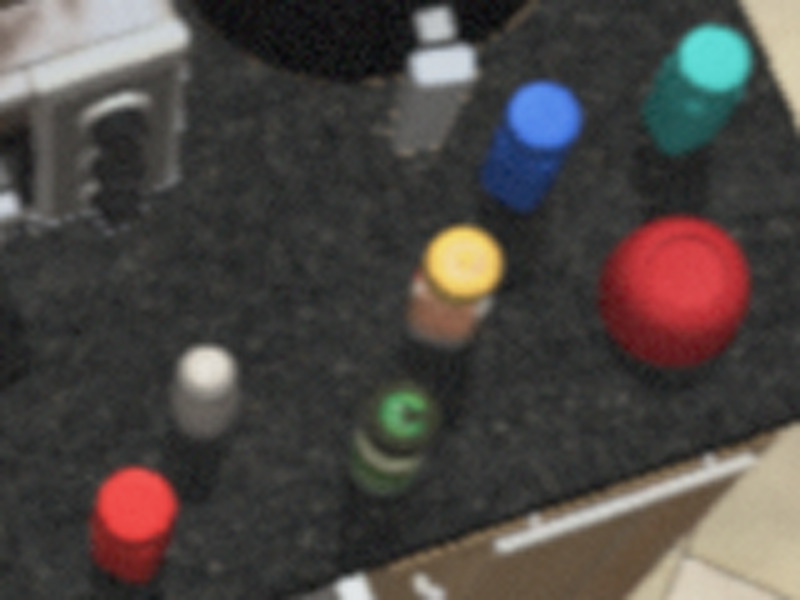

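View pics/c2.png

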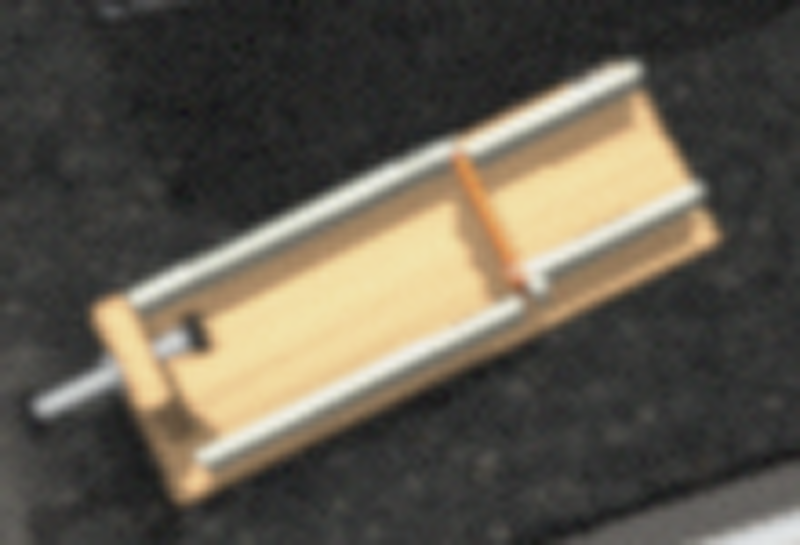

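```bash
python3 - <<'E'
from h import *
from scipy.optimize import least_squares
c=calibration("top")
f=lambda x,y:(155+x/7.273-.43,205+y/7.273-.43)
obs=[((-.085,.046,.003),(721,237)),((.170,.046,.003),(180,503)),((0,.031,.042),(518,275)),((0,-.029,.042),(460,153)),((.156,0,.08),(132,350)),((-.085,-.029,.032),(640,70)),((-.085,.029,.032),(703,190))]
def P(p,r):
    s,k=np.sin(p[2]),np.cos(p[2]);return [p[0]+k*r[0]-s*r[1],p[1]+s*r[0]+k*r[1],r[2]]
g=lambda p:np.concatenate([proj(c,P(p,r))-f(*o) for r,o in obs])
r=least_squares(g,[.5,.1,1.8],loss='soft_l1');print(r.x,r.fun.round(1) if 0 else g(r.x).round(1))
for n,(u,v,z) in dict(jar=(353,182,.1),green=(340.5,212.5,.105),shak=(301.5,203.5,.09),red=(287,230.5,.1),blue=(369,153,.1)).items(): print(n,ray(c,u,v,z))
E
```

```text
[0.46243422 0.09041871 1.69751602] [-0.2  0.4  0.1 -0.4  0.2 -0.2 -0.1 -0.2  0.4  0.3  0.1  0.3 -0.5 -0.2]
jar [ 0.4682 -0.3386]
green [ 0.3889 -0.2658]
shak [ 0.4584 -0.1676]
red [ 0.3907 -0.0961]
blue [ 0.5407 -0.4211]
```

step_arm --targets '[{"claw": -1,"az": 0.0935},{"claw": -1,"az": 0.0935},{"claw": -1,"az": 0.0935},{"claw": -1,"az": 0.0935},{"claw": -1,"az": 0.0935},{"claw": -1,"az": 0.0935},{"claw": -1,"az": 0.0935},{"claw": -1}]'

```text
$.targets[0]: bad value
```

step_arm --targets '[{"claw": -1,"dx": 0,"dy": 0,"dz": 0,"ax": 0,"ay": 0,"az": 0.0935},{"claw": -1,"dx": 0,"dy": 0,"dz": 0,"ax": 0,"ay": 0,"az": 0.0935},{"claw": -1,"dx": 0,"dy": 0,"dz": 0,"ax": 0,"ay": 0,"az": 0.0935},{"claw": -1,"dx": 0,"dy": 0,"dz": 0,"ax": 0,"ay": 0,"az": 0.0935},{"claw": -1,"dx": 0,"dy": 0,"dz": 0,"ax": 0,"ay": 0,"az": 0.0935},{"claw": -1,"dx": 0,"dy": 0,"dz": 0,"ax": 0,"ay": 0,"az": 0.0935},{"claw": -1,"dx": 0,"dy": 0,"dz": 0,"ax": 0,"ay": 0,"az": 0.0935},{"claw": -1,"dx": 0,"dy": 0,"dz": 0,"ax": 0,"ay": 0,"az": 0}]'

```text
time: 0.9
position: [0.2406, 0.5494, 0.2307]
ee_rot: [0.0, 0.661, 0.751, -0.0]
force: [0.0, -0.3, -0.4]
width: 0.0855
gripper_force: 0.0
```

step_arm --targets '[{"claw": -1,"dx": -0.05,"dy": 0.0375,"dz": 0,"ax": 0,"ay": 0,"az": 0},{"claw": -1,"dx": -0.05,"dy": 0.0375,"dz": 0,"ax": 0,"ay": 0,"az": 0},{"claw": -1,"dx": -0.05,"dy": 0.0375,"dz": 0,"ax": 0,"ay": 0,"az": 0},{"claw": -1,"dx": -0.05,"dy": 0.0375,"dz": 0,"ax": 0,"ay": 0,"az": 0},{"claw": -1,"dx": -0.06,"dy": 0,"dz": 0,"ax": 0,"ay": 0,"az": 0},{"claw": -1,"dx": -0.06,"dy": 0,"dz": 0,"ax": 0,"ay": 0,"az": 0},{"claw": -1,"dx": -0.06,"dy": 0,"dz": 0,"ax": 0,"ay": 0,"az": 0},{"claw": -1,"dx": -0.06,"dy": 0,"dz": 0,"ax": 0,"ay": 0,"az": 0},{"claw": -1,"dx": -0.06,"dy": 0,"dz": 0,"ax": 0,"ay": 0,"az": 0},{"claw": -1,"dx": -0.06,"dy": 0,"dz": 0,"ax": 0,"ay": 0,"az": 0},{"claw": -1,"dx": -0.06,"dy": 0,"dz": 0,"ax": 0,"ay": 0,"az": 0},{"claw": -1,"dx": -0.06,"dy": 0,"dz": 0,"ax": 0,"ay": 0,"az": 0},{"claw": -1,"dx": -0.06,"dy": 0,"dz": 0,"ax": 0,"ay": 0,"az": 0},{"claw": -1,"dx": -0.06,"dy": 0,"dz": 0,"ax": 0,"ay": 0,"az": 0},{"claw": -1,"dx": -0.06,"dy": 0,"dz": 0,"ax": 0,"ay": 0,"az": 0},{"claw": -1,"dx": -0.06,"dy": 0,"dz": 0,"ax": 0,"ay": 0,"az": 0},{"claw": -1,"dx": -0.06,"dy": 0,"dz": 0,"ax": 0,"ay": 0,"az": 0},{"claw": -1,"dx": -0.06,"dy": 0,"dz": 0,"ax": 0,"ay": 0,"az": 0},{"claw": -1,"dx": -0.03,"dy": 0,"dz": 0,"ax": 0,"ay": 0,"az": 0},{"claw": -1,"dx": 0,"dy": 0,"dz": 0,"ax": 0,"ay": 0,"az": 0}]'

```text
time: 2.9
position: [0.4557, -0.2343, 0.2307]
ee_rot: [-0.0, 0.659, 0.752, -0.0]
force: [-0.5, 0.6, 0.8]
width: 0.0855
gripper_force: 0.0
```

```bash
python3 - <<'E'
from h import *
c=calibration("wrist");cv2.imwrite("pics/w1.png",snapshot("wrist")[:,:,::-1]);np.save("w1.npy",c)
print(np.round(c["T"],3),proj(c,[.468,-.3386,.1]))
E
```

```text
[[ 0.991  0.124  0.042  0.445]
 [ 0.131 -0.938 -0.322 -0.151]
 [-0.001  0.324 -0.946  0.373]
 [ 0.     0.     0.     1.   ]] [275.97778477 291.20134211]
```

View pics/w1.png

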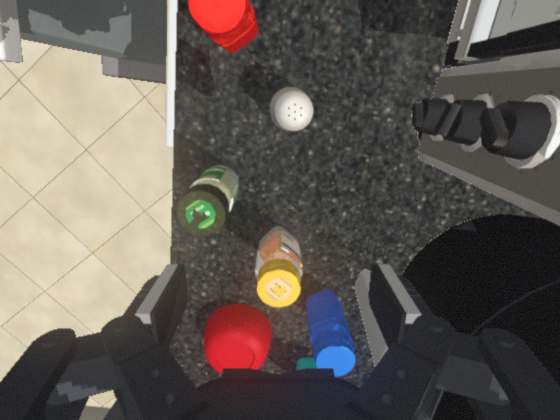

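```bash
python3 - <<'E'
from h import *
c=np.load("w1.npy",allow_pickle=True).item()
i=cv2.imread("pics/w1.png");h=cv2.cvtColor(i,cv2.COLOR_BGR2HSV)
m=cv2.inRange(h,(18,120,120),(35,255,255));n,l,s,k=cv2.connectedComponentsWithStats(m)
j=1+np.argmax(s[1:,4]);print(s[j],k[j]);
for p in((280,287),tuple(k[j])): print(ray(c,*p,.1))
for n,(u,v,z) in dict(green=(202,213,.105),shak=(293,110,.09)).items(): print(n,ray(c,u,v,z))
p=ray(c,280,287,.1);s=get_state();t=s["position"];d=p-np.array(t[:2])
print(d,"dx",(-.127*d[0]+.992*d[1]),"dy",.992*d[0]+.127*d[1])
E
```

```text
[ 256  259   45   49 1308] [278.29816514 281.35932722]
[ 0.4713 -0.3332]
[ 0.4688 -0.327 ]
green [ 0.3912 -0.2625]
shak [ 0.4598 -0.1645]
[ 0.01553665 -0.10060696] dx -0.10177525969958413 dy 0.0026352755081163175
```

step_arm --targets '[{"claw": -1,"dx": -0.0453,"dy": 0.002,"dz": 0,"ax": 0,"ay": 0,"az": 0},{"claw": -1,"dx": -0.0453,"dy": 0,"dz": 0,"ax": 0,"ay": 0,"az": 0},{"claw": -1,"dx": -0.0453,"dy": 0,"dz": 0,"ax": 0,"ay": 0,"az": 0},{"claw": -1,"dx": 0,"dy": 0,"dz": 0,"ax": 0,"ay": 0,"az": 0},{"claw": -1,"dx": 0,"dy": 0,"dz": 0.05,"ax": 0,"ay": 0,"az": 0},{"claw": -1,"dx": 0,"dy": 0,"dz": 0.05,"ax": 0,"ay": 0,"az": 0},{"claw": -1,"dx": 0,"dy": 0,"dz": 0.05,"ax": 0,"ay": 0,"az": 0},{"claw": -1,"dx": 0,"dy": 0,"dz": 0.05,"ax": 0,"ay": 0,"az": 0},{"claw": -1,"dx": 0,"dy": 0,"dz": 0.045,"ax": 0,"ay": 0,"az": 0},{"claw": -1,"dx": 0,"dy": 0,"dz": 0,"ax": 0,"ay": 0,"az": 0},{"claw": -1,"dx": 0,"dy": 0,"dz": 0,"ax": 0,"ay": 0,"az": 0}]'

```text
time: 4.05
position: [0.4709, -0.331, 0.0479]
ee_rot: [-0.001, 0.659, 0.752, 0.0]
force: [1.2, 0.1, 0.9]
width: 0.085
gripper_force: 0.0
```

step_arm --targets '[{"claw": -1,"dx": -0.004,"dy": 0,"dz": 0,"ax": 0,"ay": 0,"az": 0},{"claw": 1,"dx": 0,"dy": 0,"dz": 0,"ax": 0,"ay": 0,"az": 0},{"claw": 1,"dx": 0,"dy": 0,"dz": 0,"ax": 0,"ay": 0,"az": 0},{"claw": 1,"dx": 0,"dy": 0,"dz": 0,"ax": 0,"ay": 0,"az": 0},{"claw": 1,"dx": 0,"dy": 0,"dz": 0,"ax": 0,"ay": 0,"az": 0},{"claw": 1,"dx": 0,"dy": 0,"dz": 0,"ax": 0,"ay": 0,"az": 0},{"claw": 1,"dx": 0,"dy": 0,"dz": 0,"ax": 0,"ay": 0,"az": 0},{"claw": 1,"dx": 0,"dy": 0,"dz": 0,"ax": 0,"ay": 0,"az": 0},{"claw": 1,"dx": 0,"dy": 0,"dz": 0,"ax": 0,"ay": 0,"az": 0},{"claw": 1,"dx": 0,"dy": 0,"dz": 0,"ax": 0,"ay": 0,"az": 0}]'

```text
time: 5.05
position: [0.4721, -0.3366, 0.0497]
ee_rot: [0.001, 0.66, 0.751, -0.0]
force: [-2.9, -0.2, 9.3]
width: 0.0491
gripper_force: 60.8
```

step_arm --targets '[{"claw": 1,"dx": 0,"dy": 0,"dz": -0.02,"ax": 0,"ay": 0,"az": 0},{"claw": 1,"dx": 0,"dy": 0,"dz": -0.045,"ax": 0,"ay": 0,"az": 0},{"claw": 1,"dx": 0,"dy": 0,"dz": -0.05,"ax": 0,"ay": 0,"az": 0},{"claw": 1,"dx": 0,"dy": 0,"dz": -0.05,"ax": 0,"ay": 0,"az": 0},{"claw": 1,"dx": 0,"dy": 0,"dz": -0.04,"ax": 0,"ay": 0,"az": 0},{"claw": 1,"dx": 0,"dy": 0,"dz": 0,"ax": 0,"ay": 0,"az": 0},{"claw": 1,"dx": 0,"dy": 0,"dz": 0,"ax": 0,"ay": 0,"az": 0}]'

```text
time: 5.75
position: [0.4717, -0.3357, 0.2029]
ee_rot: [0.001, 0.66, 0.752, 0.0]
force: [-1.4, -0.8, -1.7]
width: 0.049
gripper_force: 62.1
```

```bash
python3 - <<'E'
from h import *
s=get_state();print(s["position"],s["force"],s["width"])
c=calibration("wrist");w=snapshot("wrist");np.save("w2.npy",c)
d=calibration("side");i=snapshot("side")
p=proj(d,s["position"]);print(p)
x,y=p.astype(int)
i=i[max(y-50,0):y+50,x-60:x+60]
i=cv2.resize(i,(480,400),interpolation=2);w=w[180:420,160:400]
w=cv2.resize(w,(320,320));o=np.zeros((400,800,3),np.uint8);o[:,:480]=i;o[:320,480:]=w
cv2.imwrite("pics/w2.png",o[:,:,::-1])
E
```

```text
[ 0.47171812 -0.3357436   0.20286491] [-1.35214911 -0.77336273 -1.67092843] 0.049040742862902324
[289.24469324 151.62178082]
```

View pics/w2.png

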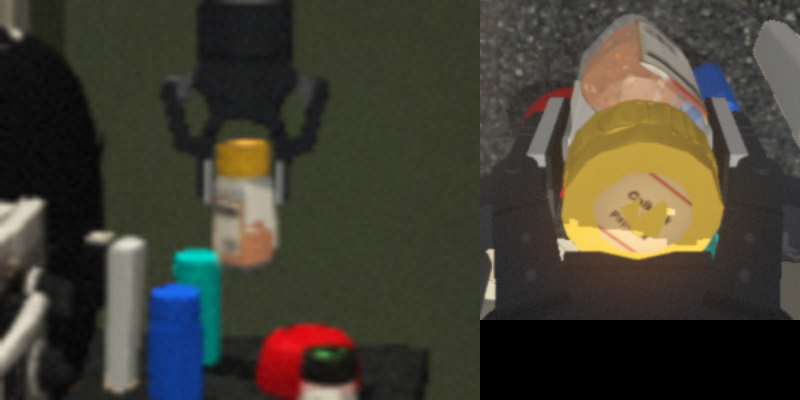

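```bash
python3 - <<'E'
from h import *
c=np.load("w2.npy",allow_pickle=True).item()
t=np.array([.4717,-.3357])
for v in(318,325,330):
    p=ray(c,281.5,v,.2535);d=p-t;print(p,d,"dx",(-.127*d[0]+.992*d[1]),"dy",.992*d[0]+.127*d[1])
r=np.array([.4624,.0904]);e=np.array([-.1264,.992]);g=r-.055*e-t;print(g,"dx",g@e,"dy",g@[.992,.1264])
E
```

```text
[ 0.472 -0.326] [0.0003 0.0097] dx 0.00958429999999999 dy 0.0015294999999999653
[ 0.4724 -0.3289] [0.0007 0.0068] dx 0.0066566999999999755 dy 0.0015579999999999752
[ 0.4727 -0.331 ] [0.001  0.0047] dx 0.004535399999999982 dy 0.0015888999999999986
[-0.002348  0.37154 ] dx 0.36886446719999993 dy 0.04463343999999999
```

step_arm --targets '[{"claw": 1,"dx": 0.03,"dy": 0.0065,"dz": 0,"ax": 0,"ay": 0,"az": 0},{"claw": 1,"dx": 0.05,"dy": 0.0065,"dz": 0,"ax": 0,"ay": 0,"az": 0},{"claw": 1,"dx": 0.06,"dy": 0.0065,"dz": 0,"ax": 0,"ay": 0,"az": 0},{"claw": 1,"dx": 0.06,"dy": 0.0065,"dz": 0,"ax": 0,"ay": 0,"az": 0},{"claw": 1,"dx": 0.06,"dy": 0.0065,"dz": 0,"ax": 0,"ay": 0,"az": 0},{"claw": 1,"dx": 0.06,"dy": 0.0065,"dz": 0,"ax": 0,"ay": 0,"az": 0},{"claw": 1,"dx": 0.06,"dy": 0.0065,"dz": 0,"ax": 0,"ay": 0,"az": 0},{"claw": 1,"dx": 0.05,"dy": 0.0065,"dz": 0,"ax": 0,"ay": 0,"az": 0},{"claw": 1,"dx": 0.04,"dy": 0.0065,"dz": 0,"ax": 0,"ay": 0,"az": 0},{"claw": 1,"dx": 0.015,"dy": 0,"dz": 0,"ax": 0,"ay": 0,"az": 0},{"claw": 1,"dx": 0,"dy": 0,"dz": 0,"ax": 0,"ay": 0,"az": 0},{"claw": 1,"dx": 0,"dy": 0,"dz": 0,"ax": 0,"ay": 0,"az": 0}]'

```text
time: 7.05
position: [0.4672, 0.0303, 0.2004]
ee_rot: [-0.0, 0.66, 0.752, -0.001]
force: [0.8, 0.4, -0.4]
width: 0.0491
gripper_force: 62.1
```

```bash
cat >> h.py <<'E'
R=np.array([.4624,.0904]);EX=np.array([-.1264,.992]);EY=np.array([-.992,-.1264])
def rk(p): d=np.array(p[:2])-R;return np.round([d@EX,d@EY],4)
E
python3 - <<'E'
from h import *
s=get_state();print(s["position"],rk(s["position"]),s["force"])
c=calibration("wrist");w=snapshot("wrist");np.save("w3.npy",c)
cv2.imwrite("pics/w3.png",w[:,:,::-1])
E
```

```text
[0.46720498 0.03025497 0.20044922] [-0.0603  0.0028] [ 0.82261704  0.36638214 -0.42824527]
```

View pics/w3.png

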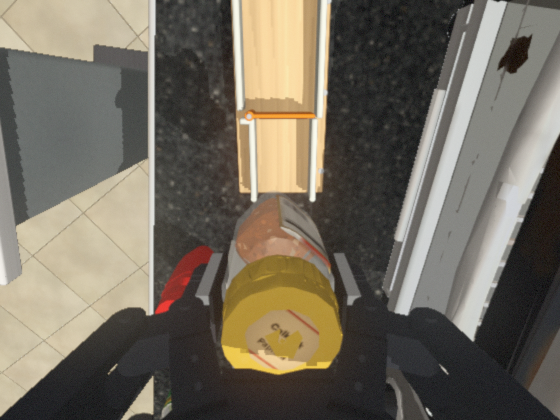

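```bash
python3 - <<'E'
from h import *
c=np.load("w3.npy",allow_pickle=True).item()
for u,v,z in((254,199,.032),(312.5,199,.032),(252.5,122,.032),(316,120,.032),(250,115,.042),(316,115,.042),(237,5,.032),(324,5,.032)): print(rk(ray(c,u,v,z)))
print("jar",rk(ray(c,282,333,.251)),rk(ray(c,277,193,.152)), proj(c,[.467,.0343,.151]))
E
```

```text
[-0.081  0.027]
[-0.0808 -0.033 ]
[-0.0041  0.0268]
[-0.0021 -0.0331]
[0.0029 0.0282]
[ 0.0032 -0.0319]
[0.0925 0.0379]
[ 0.0928 -0.0359]
jar [-0.0571  0.0009] [-0.0365  0.0031] [277.84557066 221.55990377]
```

step_arm --targets '[{"claw": 1,"dx": 0,"dy": 0.004,"dz": 0.03,"ax": 0,"ay": 0,"az": 0},{"claw": 1,"dx": 0,"dy": 0,"dz": 0.05,"ax": 0,"ay": 0,"az": 0},{"claw": 1,"dx": 0,"dy": 0,"dz": 0.05,"ax": 0,"ay": 0,"az": 0},{"claw": 1,"dx": 0,"dy": 0,"dz": 0.02,"ax": 0,"ay": 0,"az": 0},{"claw": 1,"dx": 0,"dy": 0,"dz": 0,"ax": 0,"ay": 0,"az": 0},{"claw": 1,"dx": 0,"dy": 0,"dz": 0,"ax": 0,"ay": 0,"az": 0}]'

```text
time: 7.7
position: [0.4708, 0.0303, 0.0892]
ee_rot: [-0.0, 0.66, 0.751, -0.0]
force: [0.0, -0.1, -1.3]
width: 0.0493
gripper_force: 62.2
```

```bash
python3 - <<'E'
from h import *
s=get_state();print(s["position"],rk(s["position"]),s["force"])
c=calibration("wrist");w=snapshot("wrist");np.save("w4.npy",c)
d=snapshot("side");q=proj(calibration("side"),[.467,.04,.05]).astype(int);print(q)
d=cv2.resize(d[q[1]-45:q[1]+45,q[0]-45:q[0]+45],(400,400),interpolation=2)
w=cv2.resize(w[100:400,130:430],(400,400))
cv2.imwrite("pics/w4.png",np.hstack([w,d])[:,:,::-1])
E
```

```text
[0.47083544 0.03032857 0.08916388] [-0.0607 -0.0008] [ 0.0499119  -0.07478516 -1.26401692]
[269 240]
```

View pics/w4.png

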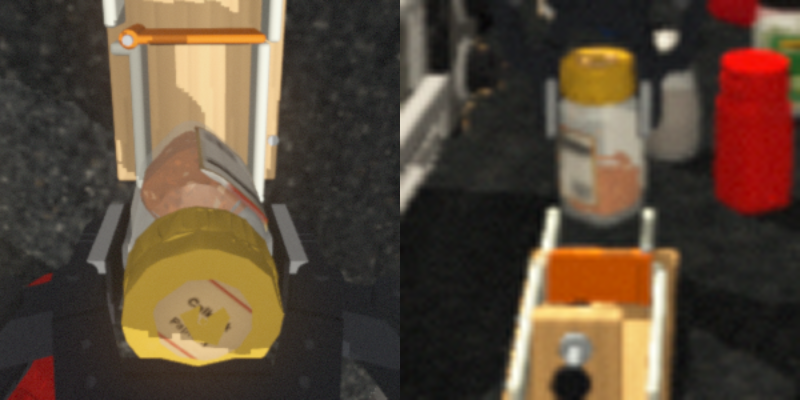

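```bash
python3 - <<'E'
from h import *
c=np.load("w4.npy",allow_pickle=True).item()
f=lambda x,y,z:rk(ray(c,130+x*.75,100+y*.75,z))
print("base far edge",f(190,125,.0395),"sides",f(140,190,.0395),"cap",f(203,300,.1395))
for x,y in((140,55),(148,150),(268,55),(260,150),(259,180)):print("wall",f(x,y,.032))
for dy in(0,.001,):
  # project ideal jar base circle at TCP+4mm
  t=np.array([.4708,.0303])+.004*EX
  a=np.linspace(0,6.28,60);P=np.array([proj(c,[t[0]+.0225*np.cos(k),t[1]+.0225*np.sin(k),.0395]) for k in a]);i=P[:,1].argmin()
  print("ideal far edge crop",(P[i]-[130,100])/.75, (P[:,0].min()-130)/.75,(P[:,0].max()-130)/.75)
E
```

```text
base far edge [-0.0378  0.0022] sides [-0.0718  0.0272] cap [-0.0543 -0.0027]
wall [-0.0061  0.0255]
wall [-0.0534  0.0234]
wall [-0.0059 -0.034 ]
wall [-0.0533 -0.0326]
wall [-0.0697 -0.033 ]
ideal far edge crop [196.0273671  117.67930356] 149.9732026148939 242.4424013504945
ideal far edge crop [196.0273671  117.67930356] 149.9732026148939 242.4424013504945
```

```bash
python3 - <<'E'
from h import *
c=calibration("side")
T=np.array(c["T"])
def rx(X,Y,x0):
    u=(X-400)/4.444+224-.4;v=Y/4.444+195-.4
    d=T[:3,:3]@[(u-c["cx"])/c["fx"],(v-c["cy"])/c["fy"],1];o=T[:3,3]
    k=(x0-(o[:2]-R)@EX)/(d[:2]@EX);p=o+k*d;return rk(p),p[2].round(4)
for X in(552,648):print("tip",rx(X,210,-.085))
for X,Y in((558,190),(640,190)):print("base",rx(X,Y,-.056))
for X,Y in((561,65),(636,65)):print("cap",rx(X,Y,-.056))
for X,Y in((530,280),(655,280)):print("wall at gate",rx(X,Y,.0))
E
```

```text
tip (array([-0.085 , -0.0331]), np.float64(0.0288))
tip (array([-0.085 ,  0.0279]), np.float64(0.0302))
base (array([-0.056 , -0.0268]), np.float64(0.0555))
base (array([-0.056 ,  0.0241]), np.float64(0.0567))
cap (array([-0.056 , -0.0242]), np.float64(0.1384))
cap (array([-0.056 ,  0.0214]), np.float64(0.1394))
wall at gate (array([ 0.    , -0.0396]), np.float64(0.0205))
wall at gate (array([0.    , 0.0359]), np.float64(0.0223))
```

step_arm --targets '[{"claw": 1,"dx": 0,"dy": 0.0027,"dz": 0,"ax": 0,"ay": 0,"az": 0},{"claw": 1,"dx": 0,"dy": 0,"dz": 0.01,"ax": 0,"ay": 0,"az": 0},{"claw": 1,"dx": 0,"dy": 0,"dz": 0.01,"ax": 0,"ay": 0,"az": 0},{"claw": 1,"dx": 0,"dy": 0,"dz": 0,"ax": 0,"ay": 0,"az": 0},{"claw": 1,"dx": 0,"dy": 0,"dz": 0,"ax": 0,"ay": 0,"az": 0}]'

```text
time: 8.3
position: [0.4725, 0.0317, 0.0734]
ee_rot: [-0.0, 0.66, 0.752, -0.0]
force: [1.5, 0.4, -2.3]
width: 0.049
gripper_force: 62.3
```

step_arm --targets '[{"claw": 1,"dx": 0,"dy": 0,"dz": 0.007,"ax": 0,"ay": 0,"az": 0},{"claw": 1,"dx": 0,"dy": 0,"dz": 0.007,"ax": 0,"ay": 0,"az": 0},{"claw": 1,"dx": 0,"dy": 0,"dz": 0.006,"ax": 0,"ay": 0,"az": 0},{"claw": 1,"dx": 0,"dy": 0,"dz": 0,"ax": 0,"ay": 0,"az": 0},{"claw": 1,"dx": 0,"dy": 0,"dz": 0,"ax": 0,"ay": 0,"az": 0},{"claw": 1,"dx": 0,"dy": 0,"dz": 0,"ax": 0,"ay": 0,"az": 0}]'

```text
time: 8.9
position: [0.4726, 0.0316, 0.0588]
ee_rot: [-0.0, 0.66, 0.752, -0.0]
force: [1.6, 0.2, -2.3]
width: 0.049
gripper_force: 62.3
```

step_arm --targets '[{"claw": 1,"dx": 0,"dy": 0,"dz": 0.002,"ax": 0,"ay": 0,"az": 0},{"claw": 1,"dx": 0,"dy": 0,"dz": 0,"ax": 0,"ay": 0,"az": 0},{"claw": 1,"dx": 0,"dy": 0,"dz": 0,"ax": 0,"ay": 0,"az": 0}]'

```text
time: 9.2
position: [0.4726, 0.0316, 0.0573]
ee_rot: [-0.0, 0.66, 0.752, -0.0]
force: [0.5, 0.3, -0.6]
width: 0.0491
gripper_force: 62.5
```

step_arm --targets '[{"claw": 1,"dx": 0,"dy": 0,"dz": 0.0015,"ax": 0,"ay": 0,"az": 0},{"claw": 1,"dx": 0,"dy": 0,"dz": 0,"ax": 0,"ay": 0,"az": 0},{"claw": 1,"dx": 0,"dy": 0,"dz": 0,"ax": 0,"ay": 0,"az": 0}]'

```text
time: 9.5
position: [0.4726, 0.0316, 0.0562]
ee_rot: [0.0, 0.66, 0.752, -0.0]
force: [0.9, -0.5, -0.3]
width: 0.0492
gripper_force: 62.5
```

step_arm --targets '[{"claw": 1,"dx": 0.013,"dy": 0,"dz": 0,"ax": 0,"ay": 0,"az": 0},{"claw": 1,"dx": 0.013,"dy": 0,"dz": 0,"ax": 0,"ay": 0,"az": 0},{"claw": 1,"dx": 0.013,"dy": 0,"dz": 0,"ax": 0,"ay": 0,"az": 0},{"claw": 1,"dx": 0.013,"dy": 0,"dz": 0,"ax": 0,"ay": 0,"az": 0},{"claw": 1,"dx": 0,"dy": 0,"dz": 0,"ax": 0,"ay": 0,"az": 0}]'

```text
time: 10.0
position: [0.4673, 0.0717, 0.0561]
ee_rot: [-0.0, 0.659, 0.752, 0.0]
force: [1.4, -0.7, -1.1]
width: 0.0489
gripper_force: 62.5
```

step_arm --targets '[{"claw": 1,"dx": 0.013,"dy": 0,"dz": 0,"ax": 0,"ay": 0,"az": 0},{"claw": 1,"dx": 0.013,"dy": 0,"dz": 0,"ax": 0,"ay": 0,"az": 0},{"claw": 1,"dx": 0.013,"dy": 0,"dz": 0,"ax": 0,"ay": 0,"az": 0},{"claw": 1,"dx": 0.013,"dy": 0,"dz": 0,"ax": 0,"ay": 0,"az": 0},{"claw": 1,"dx": 0.013,"dy": 0,"dz": 0,"ax": 0,"ay": 0,"az": 0},{"claw": 1,"dx": 0,"dy": 0,"dz": 0,"ax": 0,"ay": 0,"az": 0}]'

```text
time: 10.6
position: [0.4615, 0.1202, 0.0565]
ee_rot: [0.0, 0.659, 0.752, 0.001]
force: [3.1, 0.5, -0.2]
width: 0.0493
gripper_force: 62.6
```

step_arm --targets '[{"claw": 1,"dx": 0.012,"dy": 0,"dz": 0,"ax": 0,"ay": 0,"az": 0},{"claw": 1,"dx": 0.012,"dy": 0,"dz": 0,"ax": 0,"ay": 0,"az": 0},{"claw": 1,"dx": 0.012,"dy": 0,"dz": 0,"ax": 0,"ay": 0,"az": 0},{"claw": 1,"dx": 0.012,"dy": 0,"dz": 0,"ax": 0,"ay": 0,"az": 0},{"claw": 1,"dx": 0.01,"dy": 0,"dz": 0,"ax": 0,"ay": 0,"az": 0},{"claw": 1,"dx": 0,"dy": 0,"dz": 0,"ax": 0,"ay": 0,"az": 0},{"claw": 1,"dx": 0,"dy": 0,"dz": 0,"ax": 0,"ay": 0,"az": 0}]'

```text
time: 11.3
position: [0.4558, 0.1625, 0.0563]
ee_rot: [-0.0, 0.659, 0.752, 0.0]
force: [1.9, 4.1, 0.1]
width: 0.0489
gripper_force: 62.5
```

```bash
python3 - <<'E'
from h import *
s=get_state();print(s["position"],rk(s["position"]),s["force"])
w=snapshot("wrist")
d=snapshot("side");q=proj(calibration("side"),[.452,.17,.05]).astype(int)
d=cv2.resize(d[q[1]-45:q[1]+45,q[0]-45:q[0]+45],(400,400),interpolation=2)
w=cv2.resize(w[100:400,130:430],(400,400))
cv2.imwrite("pics/w5.png",np.hstack([w,d])[:,:,::-1])
E
```

```text
[0.45576761 0.16253263 0.05632939] [ 0.0724 -0.0025] [1.94571126 4.07620395 0.11355575]
```

View pics/w5.png

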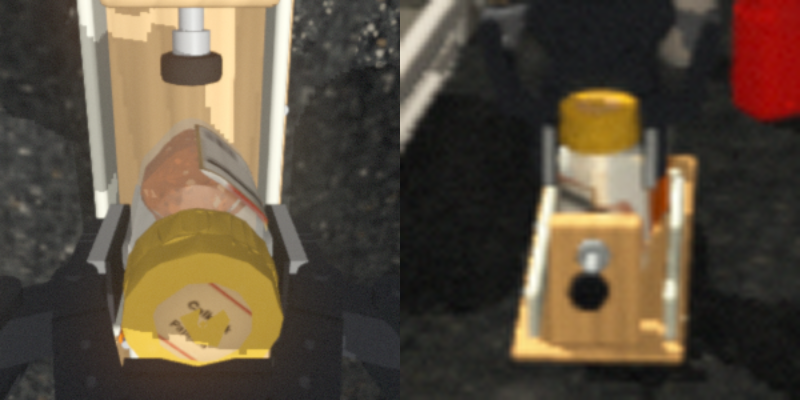

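step_arm --targets '[{"claw": 1,"dx": 0.005,"dy": 0,"dz": 0,"ax": 0,"ay": 0,"az": 0},{"claw": 1,"dx": 0.004,"dy": 0,"dz": 0,"ax": 0,"ay": 0,"az": 0},{"claw": 1,"dx": 0.002,"dy": 0,"dz": 0,"ax": 0,"ay": 0,"az": 0},{"claw": 1,"dx": 0,"dy": 0,"dz": 0,"ax": 0,"ay": 0,"az": 0},{"claw": 1,"dx": 0,"dy": 0,"dz": 0,"ax": 0,"ay": 0,"az": 0}]'

```text
time: 11.9
position: [0.4541, 0.1697, 0.0559]
ee_rot: [-0.0, 0.66, 0.752, -0.001]
force: [-0.6, -0.7, -1.6]
width: 0.0491
gripper_force: 62.5
```

step_arm --targets '[{"claw": 1,"dx": 0.002,"dy": 0,"dz": 0,"ax": 0,"ay": 0,"az": 0},{"claw": 1,"dx": 0.001,"dy": 0,"dz": 0,"ax": 0,"ay": 0,"az": 0},{"claw": 1,"dx": 0,"dy": 0,"dz": 0,"ax": 0,"ay": 0,"az": 0},{"claw": 1,"dx": 0,"dy": 0,"dz": 0,"ax": 0,"ay": 0,"az": 0}]'

```text
time: 12.3
position: [0.4542, 0.1722, 0.0561]
ee_rot: [0.0, 0.66, 0.752, -0.0]
force: [-0.4, 0.3, -1.0]
width: 0.0488
gripper_force: 62.5
```

step_arm --targets '[{"claw": 1,"dx": 0.0015,"dy": 0,"dz": 0,"ax": 0,"ay": 0,"az": 0},{"claw": 1,"dx": 0.0015,"dy": 0,"dz": 0,"ax": 0,"ay": 0,"az": 0},{"claw": 1,"dx": 0,"dy": 0,"dz": 0,"ax": 0,"ay": 0,"az": 0},{"claw": 1,"dx": 0,"dy": 0,"dz": 0,"ax": 0,"ay": 0,"az": 0}]'

```text
time: 12.7
position: [0.454, 0.1744, 0.0562]
ee_rot: [0.0, 0.66, 0.752, -0.0]
force: [-0.1, -0.2, -1.2]
width: 0.0489
gripper_force: 62.5
```

step_arm --targets '[{"claw": 1,"dx": 0.0015,"dy": 0,"dz": 0,"ax": 0,"ay": 0,"az": 0},{"claw": 1,"dx": 0.0015,"dy": 0,"dz": 0,"ax": 0,"ay": 0,"az": 0},{"claw": 1,"dx": 0,"dy": 0,"dz": 0,"ax": 0,"ay": 0,"az": 0},{"claw": 1,"dx": 0,"dy": 0,"dz": 0,"ax": 0,"ay": 0,"az": 0}]'

```text
time: 13.1
position: [0.4537, 0.1767, 0.0562]
ee_rot: [-0.0, 0.66, 0.752, -0.0]
force: [-0.9, 0.4, -1.2]
width: 0.049
gripper_force: 62.5
```

step_arm --targets '[{"claw": 1,"dx": 0.0015,"dy": 0,"dz": 0,"ax": 0,"ay": 0,"az": 0},{"claw": 1,"dx": 0.0015,"dy": 0,"dz": 0,"ax": 0,"ay": 0,"az": 0},{"claw": 1,"dx": 0,"dy": 0,"dz": 0,"ax": 0,"ay": 0,"az": 0},{"claw": 1,"dx": 0,"dy": 0,"dz": 0,"ax": 0,"ay": 0,"az": 0}]'

```text
time: 13.5
position: [0.4534, 0.1789, 0.0561]
ee_rot: [-0.0, 0.66, 0.752, -0.0]
force: [0.1, -0.2, -0.0]
width: 0.0495
gripper_force: 62.5
```

step_arm --targets '[{"claw": 1,"dx": 0.0015,"dy": 0,"dz": 0,"ax": 0,"ay": 0,"az": 0},{"claw": 1,"dx": 0.0015,"dy": 0,"dz": 0,"ax": 0,"ay": 0,"az": 0},{"claw": 1,"dx": 0,"dy": 0,"dz": 0,"ax": 0,"ay": 0,"az": 0},{"claw": 1,"dx": 0,"dy": 0,"dz": 0,"ax": 0,"ay": 0,"az": 0}]'

```text
time: 13.9
position: [0.4531, 0.1811, 0.0562]
ee_rot: [0.0, 0.66, 0.752, -0.0]
force: [-0.4, -0.5, -1.2]
width: 0.0493
gripper_force: 62.5
```

step_arm --targets '[{"claw": 1,"dx": 0.0015,"dy": 0,"dz": 0,"ax": 0,"ay": 0,"az": 0},{"claw": 1,"dx": 0.0015,"dy": 0,"dz": 0,"ax": 0,"ay": 0,"az": 0},{"claw": 1,"dx": 0,"dy": 0,"dz": 0,"ax": 0,"ay": 0,"az": 0},{"claw": 1,"dx": 0,"dy": 0,"dz": 0,"ax": 0,"ay": 0,"az": 0}]'

```text
time: 14.3
position: [0.4528, 0.1834, 0.0561]
ee_rot: [0.0, 0.66, 0.752, -0.0]
force: [-0.3, 0.0, -1.6]
width: 0.0489
gripper_force: 62.5
```

step_arm --targets '[{"claw": 1,"dx": 0.0015,"dy": 0,"dz": 0,"ax": 0,"ay": 0,"az": 0},{"claw": 1,"dx": 0.0015,"dy": 0,"dz": 0,"ax": 0,"ay": 0,"az": 0},{"claw": 1,"dx": 0,"dy": 0,"dz": 0,"ax": 0,"ay": 0,"az": 0},{"claw": 1,"dx": 0,"dy": 0,"dz": 0,"ax": 0,"ay": 0,"az": 0}]'

```text
time: 14.7
position: [0.4525, 0.1856, 0.0562]
ee_rot: [0.0, 0.66, 0.752, 0.0]
force: [0.4, -0.6, -0.8]
width: 0.049
gripper_force: 62.5
```

step_arm --targets '[{"claw": 1,"dx": 0.0015,"dy": 0,"dz": 0,"ax": 0,"ay": 0,"az": 0},{"claw": 1,"dx": 0.0015,"dy": 0,"dz": 0,"ax": 0,"ay": 0,"az": 0},{"claw": 1,"dx": 0,"dy": 0,"dz": 0,"ax": 0,"ay": 0,"az": 0},{"claw": 1,"dx": 0,"dy": 0,"dz": 0,"ax": 0,"ay": 0,"az": 0}]'

```text
time: 15.1
position: [0.4522, 0.1878, 0.0561]
ee_rot: [-0.0, 0.66, 0.752, -0.0]
force: [1.2, 0.5, -1.2]
width: 0.0489
gripper_force: 62.5
```

step_arm --targets '[{"claw": 1,"dx": 0.0015,"dy": 0,"dz": 0,"ax": 0,"ay": 0,"az": 0},{"claw": 1,"dx": 0.0015,"dy": 0,"dz": 0,"ax": 0,"ay": 0,"az": 0},{"claw": 1,"dx": 0,"dy": 0,"dz": 0,"ax": 0,"ay": 0,"az": 0},{"claw": 1,"dx": 0,"dy": 0,"dz": 0,"ax": 0,"ay": 0,"az": 0}]'

```text
time: 15.5
position: [0.4519, 0.1901, 0.0562]
ee_rot: [-0.0, 0.66, 0.752, -0.0]
force: [-0.4, 0.1, -1.3]
width: 0.0484
gripper_force: 62.5
```

step_arm --targets '[{"claw": 1,"dx": 0.0015,"dy": 0,"dz": 0,"ax": 0,"ay": 0,"az": 0},{"claw": 1,"dx": 0.0015,"dy": 0,"dz": 0,"ax": 0,"ay": 0,"az": 0},{"claw": 1,"dx": 0,"dy": 0,"dz": 0,"ax": 0,"ay": 0,"az": 0},{"claw": 1,"dx": 0,"dy": 0,"dz": 0,"ax": 0,"ay": 0,"az": 0}]'

```text
time: 15.9
position: [0.4517, 0.1921, 0.0562]
ee_rot: [0.0, 0.66, 0.752, -0.0]
force: [0.7, -2.3, -0.4]
width: 0.0492
gripper_force: 62.5
```

step_arm --targets '[{"claw": 1,"dx": 0.0015,"dy": 0,"dz": 0,"ax": 0,"ay": 0,"az": 0},{"claw": 1,"dx": 0.001,"dy": 0,"dz": 0,"ax": 0,"ay": 0,"az": 0},{"claw": 1,"dx": 0,"dy": 0,"dz": 0,"ax": 0,"ay": 0,"az": 0},{"claw": 1,"dx": 0,"dy": 0,"dz": 0,"ax": 0,"ay": 0,"az": 0}]'

```text
time: 16.3
position: [0.4515, 0.1937, 0.0562]
ee_rot: [0.0, 0.66, 0.752, -0.0]
force: [-0.3, -4.4, 1.1]
width: 0.0495
gripper_force: 62.6
```

step_arm --targets '[{"claw": 1,"dx": 0.001,"dy": 0,"dz": 0,"ax": 0,"ay": 0,"az": 0},{"claw": 1,"dx": 0.001,"dy": 0,"dz": 0,"ax": 0,"ay": 0,"az": 0},{"claw": 1,"dx": 0,"dy": 0,"dz": 0,"ax": 0,"ay": 0,"az": 0},{"claw": 1,"dx": 0,"dy": 0,"dz": 0,"ax": 0,"ay": 0,"az": 0}]'

```text
time: 16.7
position: [0.4514, 0.1948, 0.0562]
ee_rot: [0.001, 0.66, 0.751, -0.001]
force: [0.3, -8.1, -0.1]
width: 0.0494
gripper_force: 62.7
```

step_arm --targets '[{"claw": 1,"dx": 0.001,"dy": 0,"dz": 0,"ax": 0,"ay": 0,"az": 0},{"claw": 1,"dx": 0.0008,"dy": 0,"dz": 0,"ax": 0,"ay": 0,"az": 0},{"claw": 1,"dx": 0,"dy": 0,"dz": 0,"ax": 0,"ay": 0,"az": 0},{"claw": 1,"dx": 0,"dy": 0,"dz": 0,"ax": 0,"ay": 0,"az": 0},{"claw": 1,"dx": 0,"dy": 0,"dz": 0,"ax": 0,"ay": 0,"az": 0}]'

```text
time: 17.2
position: [0.4513, 0.1957, 0.0562]
ee_rot: [0.001, 0.66, 0.751, -0.001]
force: [0.8, -9.7, 1.4]
width: 0.0491
gripper_force: 62.7
```

step_arm --targets '[{"claw": 1,"dx": -0.003,"dy": 0,"dz": 0,"ax": 0,"ay": 0,"az": 0},{"claw": 1,"dx": -0.003,"dy": 0,"dz": 0,"ax": 0,"ay": 0,"az": 0},{"claw": 1,"dx": -0.002,"dy": 0,"dz": 0,"ax": 0,"ay": 0,"az": 0},{"claw": 1,"dx": 0,"dy": 0,"dz": 0.001,"ax": 0,"ay": 0,"az": 0},{"claw": 1,"dx": 0,"dy": 0,"dz": 0,"ax": 0,"ay": 0,"az": 0},{"claw": 1,"dx": 0,"dy": 0,"dz": 0,"ax": 0,"ay": 0,"az": 0}]'

```text
time: 17.8
position: [0.4517, 0.1912, 0.0554]
ee_rot: [-0.0, 0.66, 0.752, 0.0]
force: [0.9, -0.2, -1.1]
width: 0.0495
gripper_force: 62.5
```

step_arm --targets '[{"claw": 1,"dx": 0,"dy": 0,"dz": 0.001,"ax": 0,"ay": 0,"az": 0},{"claw": 1,"dx": 0,"dy": 0,"dz": 0,"ax": 0,"ay": 0,"az": 0},{"claw": -0.25,"dx": 0,"dy": 0,"dz": 0,"ax": 0,"ay": 0,"az": 0},{"claw": -0.4,"dx": 0,"dy": 0,"dz": 0,"ax": 0,"ay": 0,"az": 0},{"claw": -0.6,"dx": 0,"dy": 0,"dz": 0,"ax": 0,"ay": 0,"az": 0},{"claw": -0.8,"dx": 0,"dy": 0,"dz": 0,"ax": 0,"ay": 0,"az": 0},{"claw": -0.8,"dx": 0,"dy": 0,"dz": 0,"ax": 0,"ay": 0,"az": 0},{"claw": -0.8,"dx": 0,"dy": 0,"dz": 0,"ax": 0,"ay": 0,"az": 0},{"claw": -0.8,"dx": 0,"dy": 0,"dz": 0,"ax": 0,"ay": 0,"az": 0}]'

```text
time: 18.7
position: [0.4518, 0.191, 0.0547]
ee_rot: [-0.0, 0.66, 0.752, -0.0]
force: [-0.2, 0.0, -0.9]
width: 0.0769
gripper_force: 0.0
```

Retreat upward and check.

step_arm --targets '[{"claw": -0.8,"dx": 0,"dy": 0,"dz": -0.02,"ax": 0,"ay": 0,"az": 0},{"claw": -0.8,"dx": 0,"dy": 0,"dz": -0.04,"ax": 0,"ay": 0,"az": 0},{"claw": -0.8,"dx": 0,"dy": 0,"dz": -0.05,"ax": 0,"ay": 0,"az": 0},{"claw": -0.8,"dx": 0,"dy": 0,"dz": -0.05,"ax": 0,"ay": 0,"az": 0},{"claw": -0.8,"dx": -0.04,"dy": 0,"dz": -0.03,"ax": 0,"ay": 0,"az": 0},{"claw": -0.8,"dx": -0.05,"dy": 0,"dz": 0,"ax": 0,"ay": 0,"az": 0},{"claw": -0.8,"dx": 0,"dy": 0,"dz": 0,"ax": 0,"ay": 0,"az": 0},{"claw": -0.8,"dx": 0,"dy": 0,"dz": 0,"ax": 0,"ay": 0,"az": 0}]'

```text
time: 19.5
position: [0.4606, 0.1235, 0.1971]
ee_rot: [-0.0, 0.661, 0.751, 0.0]
force: [-0.1, 0.9, 0.3]
width: 0.0771
gripper_force: 0.0
```

```bash
python3 - <<'E'
from h import *
s=get_state();print(s["position"],s["force"])
c=calibration("wrist");np.save("w6.npy",c)
w=snapshot("wrist");d=snapshot("side");q=proj(calibration("side"),[.45,.18,.05]).astype(int)
d=cv2.resize(d[q[1]-50:q[1]+50,q[0]-50:q[0]+50],(400,400),interpolation=2)
cv2.imwrite("pics/w6full.png",w[:,:,::-1])
w=cv2.resize(w[:300,130:430],(400,400))
cv2.imwrite("pics/w6.png",np.hstack([w,d])[:,:,::-1])
E
```

```text
[0.46060256 0.12352464 0.19714546] [-0.05785338  0.92242537  0.33596286]
```

View pics/w6.png

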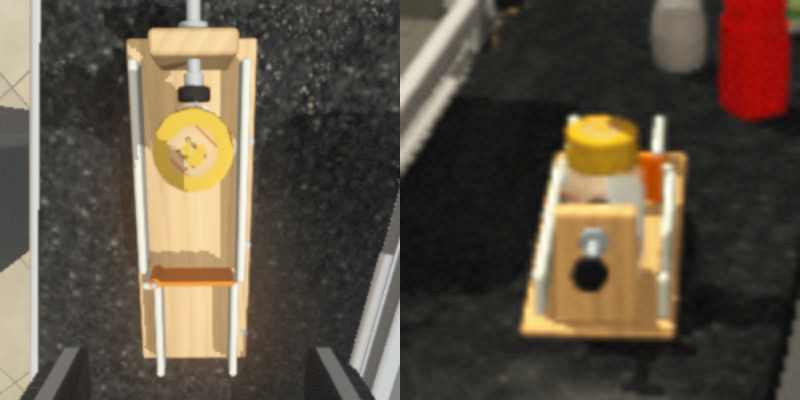

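The jar stands upright at crop (193,150), just off the rubber tip. The gate is shut at (193,277), and the arm is clear of everything.

```bash
python3 -c "
from workcell import *
print(sign_off())"
```

```text
the job is handed in; nothing more can be done
None
```

The yellow jar went through the gate and was pressed on the rubber tip with about 10 N; it now stands behind the shut gate with the arm clear, and the job is handed in (`sign_off()` gave no verdict).

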